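Pin the board carrier and key-start the test bed

ROBOT

A 7-joint arm with a two-finger parallel gripper is mounted at the origin on the work surface. World frame = base frame: x ahead of the robot, y to its left, z up, the work surface at z = 0. Lengths are in mm, angles in rad, forces in N, time in s.
With the tool pointing down it reaches from about 400 to 875 mm from the base axis. Payload 4.4 kg.
Tool frame: the origin (TCP) lies at the very end of the fingers, on their centre line; the grasp point (between the pads) lies 19 mm behind it; y points along the fingers, z is the direction in which the jaws open and shut, and the axes are right-handed (so a half turn about y gives the same grasp; the last joint's range is limited). The gripper opens to 85 mm and grips with 20 to 120 N. Pads are 22 mm wide; open, the fingers measure 114 mm over their backs; the gripper's body (76 mm by 85 mm) begins 54 mm behind the grasp point. The pads swing forward as they close: fully open they stand 13 mm farther back than shut.
Start: joints at [-1.268, 0.628, 0.038, 1.517, -0.027, 0.996, -0.02], TCP at [234.3, 606.318, 231.313] pointing down, gripper open.
Joint ranges: [-3.06, 3.06], [-0.37, 2.12], [-1.25, 1.32], [0.18, 2.47], [-1.1, 4.24], [0.23, 1.98], [-2.94, 2.94]. Speed limits (rad/s): [2.57, 2.57, 3.14, 3.14, 3.14, 3.14, 3.14].

INTERFACE

Orientations are given as [roll, pitch, yaw] about the fixed x, y, z axes, in that order (R = Rz(yaw) Ry(pitch) Rx(roll)).
In Python, from cell import * gives the robot as it stands.
- The arm moves only by the tool apply_moves, never from a script. Its argument "targets" is a list of rows, each a list of 6 numbers: the shift along the tool's x, y, z in units of 40 mm (1.0 is 40 mm), then the turn, a rotation vector about the tool's x, y, z in units of 8 degrees (1.0 is 8 degrees). A call has 1 to 12 rows; each row shifts and turns the commanded pose from where the row before left it, along the tool's axes as they then stand; what a row does not reach is not made up. A row lasts 1/8 s, in which the tool goes at most 62.5 mm and 10.7 degrees, less where a joint would pass 70% of its speed; a pose out of reach is approached as far as the arm can. A call is refused whole if a number of a shift passes 1 or a number of a turn 1, either way. A call with a gripper value outside its range is refused whole. "jaw" is the gripper command: -1 is shut, 1 is fully open, values between are in proportion, set as the call begins (left out, the last holds). The fingers move at their own pace and stop on an object; the grip force is fixed at half the most. Time passes only in rows, so rows that do not move let the fingers close. It gives the time, the measured TCP pose, the force and the opening at its end, in the units of the state.
- read_state(): the state, without advancing time (a new reading comes with each control period).
- get_image(name): name is "scene" or "top" or "wrist"; returns the picture (480x640x3 uint8, red, green, blue); there is no depth.
- calibration(name): a dict with "fx", "fy", "cx", "cy" (pixels), "world_from_camera" (4x4, takes a point from camera to world coordinates). Camera axes: x right, y down, z forward; pixel columns grow to the right and rows downward; lengths in mm; the calibration is good to about 2 mm. A picture is of the moment at which its call begins: read the wrist's pose just before it. calibration takes no time and is no camera call; for the wrist camera it gives the pose at the moment of the call.
- finish_job(): hands the job in, once; it reports no verdict.
The state is a dict: "clock": time; "qpos": joint angles; "qd": joint speeds; "tau": joint torques, N m; "eef_pos": TCP position; "tool_rot": TCP orientation; "force": force on the tool from outside, world axes, zero at the start; "torque": the same for the moment, N m; "width": finger opening in mm.
Only numpy, scipy, OpenCV 4.12 (cv2) and the standard library are available. Lean on these libraries where they do the work, as an engineer would, in place of code of your own. Each camera call takes 0.05 s, during which the arm holds its last target. There are 200 camera calls.

TASK

Push the red-headed tapered pin fully home, so that it draws the blue board carrier into line with the bed. Only then start the test bed: turn the key clockwise from OFF through RUN to START, hold it there for about half a second, and let go so that it springs back and stays at RUN. Leave the pin home and everything else on the bench where it is.

Things in the scene. Friction and masses are not known exactly. Their poses are not given: they have to be found in the camera images.
- pin_top (a point): top point of the pin's smooth domed red head, 34 mm across. It starts 25 to 33 mm above home; home (steel collar flush on the brass bush) is 68 mm above bed_hole. Press straight down on its middle with closed fingers: 3 to 15 N wedge the carrier into line
- pin: the loose upright pin, 96 mm long; origin at the centre of its lower tip, z up along it. 20 mm long taper from 5 mm to a 16 mm shank, collar 26 mm across and 5 mm high from 70 mm, red head from 75 mm. It already stands in the bush of the bridge, its taper resting on the edge of the carrier's hole
- carrier_hole (a point): centre of the carrier's 17 mm hole, at its top face, hidden under the bridge. The loose blue carrier (130 x 130 x 10 mm, 0.7 kg, two green circuit boards) slides on the bed along the bed's y axis between low rails. It starts 4 to 6 mm out of line with the bed's hole; the pin draws it within 2 mm
- bed_hole (a point): centre of the mouth of the 17 mm hole in the top of the fixed aluminium bed (200 x 190 mm, 45 mm high). Axes are the bed's: x across the rails, y along them, z up. A fixed steel bridge along x spans the carrier; its square brass bush (32 mm wide, top 42 mm above the bed) guides the pin straight over this hole
- key_axis (a point): point on the key's vertical turning axis at half the height of its bow, 96 mm above the table. Axes are the control box's and do not turn with the key. The bow is a black upright bar 86 mm long, 9 mm thick, 34 mm high, 19 to 53 mm above the box top, centred on the axis; its orange end is the pointer. Push one wing, or pinch the bar from above
- panel: fixed white control box, 170 x 160 mm, 60 mm high; origin at the centre of its underside, below the key's axis. Marks on its top, 60 mm from the axis, show the pointer's places: red OFF at +0.7 rad, green RUN at 0, yellow START at -0.7 rad from the box's x axis, counted anticlockwise from above
- switch (a joint): turn of the lock barrel, rad, clockwise from above: 0 = OFF, 0.7 = RUN (stop); starts at 0 to 0.2. It stays where it is left (friction 0.05 N m). The pointer's angle from the box's x axis is 0.7 - switch - key
- key (a joint): further turn of the key beyond the barrel, rad, clockwise: 0 = not sprung, 0.7 = START (hard stop); above 0.55 counts as START. Spring-loaded: it gives only once the barrel is at RUN (from 0.09 N m), takes 0.2 N m at START and springs back to 0 when let go
- flux: bystander, leave alone: squat jar, 44 mm across, 55 mm high; origin at the centre of its underside
- screwdriver: bystander, leave alone: screwdriver lying flat, 170 mm long, along its x axis; origin on its underside near the middle
- spool: bystander, leave alone: grey wire spool standing on end, 64 mm across, 44 mm high; origin at the centre of its underside
- parts_bin: bystander, leave alone: yellow open parts bin, 130 x 180 x 60 mm; origin at the centre of its underside
- mouse: bystander, leave alone: black computer mouse, 100 x 60 x 32 mm; origin at the centre of its underside
- cleaner: bystander, leave alone: white cleaner bottle with a blue cap, 60 mm across, 107 mm high; origin at the centre of its underside
Not all that is in view belongs to the job. Of the things shaped like the part that bears carrier_hole, the blue one is meant.

How it is judged:
By the outcome, as a careful person would: the job done as asked, in the order asked, and still so for the second after the job is handed in, with the robot touching nothing.
It also fails if it takes over 53 s, if anything falls off the work surface, if the arm or the gripper's body presses on something with over 40 N, if the wrist force passes 120 N, or if a joint passes its speed limit or range.

## Working session

There is one attempt and no reset: what is moved stays moved. The work goes in short steps, Python scripts to look and compute and a tool call to move; the robot and the scene stay as the last step left them, time stands still between calls to the robot, and variables do not carry over. Pictures are saved under pics/ and viewed, about 8 in all and at most 12, crops included, and the job is handed in when it is done.

Besides the shell and the picture viewer there is one more tool, called after "Call:" in YAML: its name, and indented under it one key for each argument. apply_moves: Moves the arm, as the interface text tells. Its arguments: {"type":"object","properties":{"targets":{"type":"array"},"jaw":{"type":"number"}},"required":["targets"]}

```bash
mkdir -p pics; ls
python3 - <<'E'
from cell import *
import cv2
s=read_state();print({k:(v if not hasattr(v,'round') else v) for k,v in s.items()})
for n in("scene","top"):
    im=get_image(n);cv2.imwrite(f"pics/{n}0.png",im[...,::-1]);c=calibration(n);print(n,c)
E
```

```text
pics
{'clock': 0.0, 'qpos': array([-1.26783556,  0.62932993,  0.03843088,  1.51838876, -0.02702654,
        0.99629606, -0.0200153 ]), 'qd': array([-2.05134306e-03,  1.26294696e-03,  4.52156053e-04, -2.47980518e-05,
       -1.68677704e-03,  1.47716227e-03,  5.47422348e-04]), 'tau': array([-1.85724830e-04, -5.63402832e+01,  1.22647393e+00, -1.93445492e+01,
        1.10420154e-02,  1.04144248e-02,  1.76173580e-05]), 'eef_pos': array([234.03014612, 605.72692408, 230.39273539]), 'tool_rot': array([-1.57270116e+00,  3.96665280e-06, -3.68782027e-01]), 'force': array([-0.05024996, -1.18670392, -0.18235517]), 'torque': array([-0.00678564,  0.0395165 ,  0.0177236 ]), 'width': 85.35263776358875}
scene {'fx': 528.8788241138369, 'fy': 528.8788241138369, 'cx': 326.66531632317395, 'cy': 238.9494666547658, 'world_from_camera': array([[ 7.25837770e-01,  5.61595041e-01, -3.97203400e-01,
         1.11450283e+03],
       [ 6.87722855e-01, -5.80696433e-01,  4.35693617e-01,
        -5.55229154e+02],
       [ 1.40287768e-02, -5.89408740e-01, -8.07713149e-01,
         1.20716082e+03],
       [ 0.00000000e+00,  0.00000000e+00,  0.00000000e+00,
         1.00000000e+00]])}
top {'fx': 470.9978830873318, 'fy': 470.9978830873318, 'cx': 319.4686953396536, 'cy': 238.92947748654072, 'world_from_camera': array([[ 1.62910016e-02, -9.94688383e-01,  1.01634753e-01,
         4.65108835e+02],
       [-9.99784159e-01, -1.48945101e-02,  1.44841122e-02,
         1.19449791e+01],
       [-1.28933783e-02, -1.01848777e-01, -9.94716335e-01,
         1.54882164e+03],
       [ 0.00000000e+00,  0.00000000e+00,  0.00000000e+00,
         1.00000000e+00]])}
```

View pics/scene0.png

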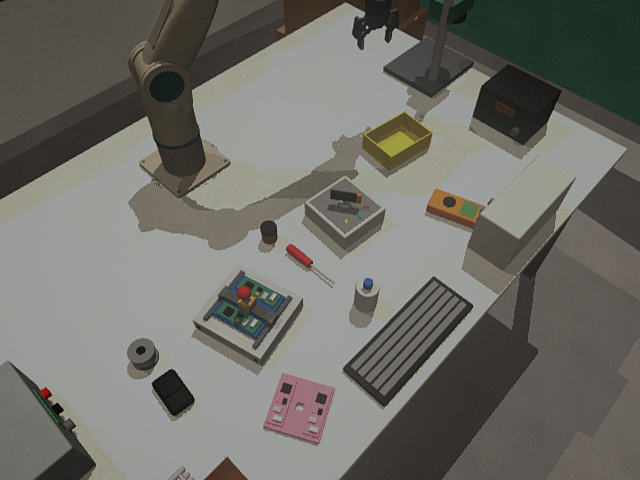

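View pics/top0.png

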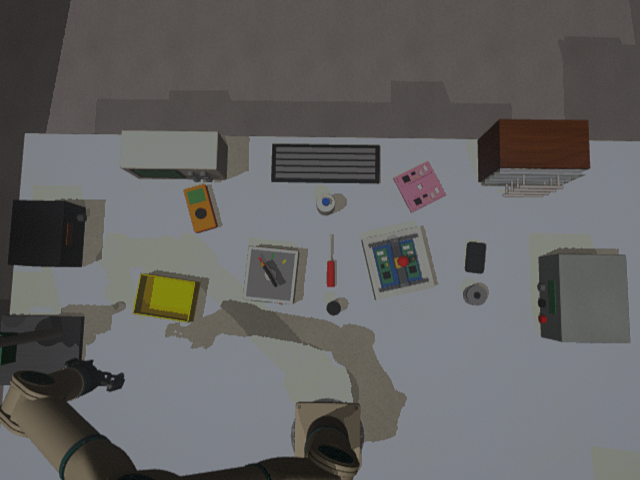

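The blue carrier with the red pin is at scene (245,293) and top (403,262). The pink look-alike is at scene (300,408) and top (420,187), lying loose with no bridge or pin, so the blue one is meant. The key box is at scene (345,210) and top (271,275). I'll confirm with one enlarged composite.

Run:
```python
import cv2,numpy as np
s=cv2.imread("pics/scene0.png");t=cv2.imread("pics/top0.png")
def c(im,x,y,w,h):return cv2.resize(im[y:y+h,x:x+w],(400,300),interpolation=cv2.INTER_CUBIC)
m=np.vstack([np.hstack([c(t,240,235,80,60+0),c(t,360,220,80,60)]),np.hstack([c(s,305,175,80,60),c(s,190,262,120,90)])])
m=np.vstack([np.hstack([c(t,232,235,80,60),c(t,350,215,100,75)]),np.hstack([c(s,305,175,80,60),c(s,190,262,120,90)])])
cv2.imwrite("pics/c1.png",np.clip(m*1.5,0,255).astype('uint8'))
```

```text
(no output)
```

View pics/c1.png

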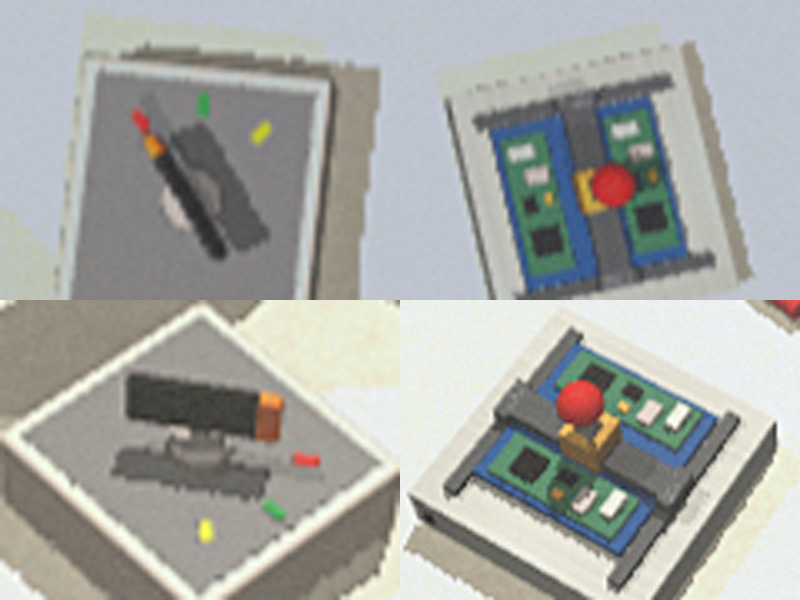

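```bash
cat > h.py <<'E'
from cell import *
import numpy as np
def ray(n,u,v):
    c=calibration(n);M=np.array(c["world_from_camera"])
    d=M[:3,:3]@np.array([(u-c["cx"])/c["fx"],(v-c["cy"])/c["fy"],1]);return M[:3,3],d/np.linalg.norm(d)
def tri(*obs):
    A=np.zeros((3,3));b=np.zeros(3)
    for o in obs:
        p,d=ray(*o);P=np.eye(3)-np.outer(d,d);A+=P;b+=P@p
    x=np.linalg.solve(A,b);return x,[np.linalg.norm(np.cross(x-ray(*o)[0],ray(*o)[1])) for o in obs]
def plane(n,u,v,z):
    p,d=ray(n,u,v);return p+d*(z-p[2])/d[2]
E
python3 - <<'E'
from h import *
np.set_printoptions(precision=1,suppress=True)
print("head",tri(("top",403.25,261.5),("scene",244,292.6)))
print("bow",tri(("top",269.2,274.8),("scene",345.9,196.4)))
a=plane("top",262,263,113);b=plane("top",276.4,286.2,113);print("bow ends",a,b,(a+b)/2,np.degrees(np.arctan2(*(a-b)[1::-1])),np.linalg.norm((a-b)))
mk={"top":[(260,259.4),(272.6,256),(284.2,261.6)],"scene":[(305+306/5,175+160/5),(305+274/5,175+210/5),(305+206/5,175+231/5)]}
from scipy.optimize import least_squares
P=[];
for n in mk:
    q=[plane(n,*m,60)[:2] for m in mk[n]];print(n,q);P.append(q)
for q in P+[np.mean(P,axis=0)]:
    f=lambda t:np.ravel([q[i]-t[:2]-60*np.array([np.cos(t[2]+k),np.sin(t[2]+k)]) for i,k in enumerate((.7,0,-.7))])
    r=least_squares(f,[490,110,0]);print(r.x[:2],np.degrees(r.x[2]),r.cost)
# bed top corners (z=45)
for n,c in {"top":[(446,98),(684,42),(753,275)]}.items():
    for u,v in c: print(plane(n,350+(u-400)/4,215+v/4,45))
for u,v in [(412,497),(578,313),(777,424)]: print("sc",plane("scene",190+(u-400)*.3,262+(v-300)*.3,45))
E
```

```text
head (array([ 547.2, -220.4,  121.8]), [np.float64(1.694877393526846), np.float64(1.6948773935267782)])
bow (array([501.9, 188.5,  90.9]), [np.float64(2.3093675777827585), np.float64(2.3093675777827167)])
bow ends [535.3 207.1 113. ] [465.6 161.3 113. ] [500.4 184.2 113. ] 33.30439908702095 83.45800821611836
top [array([549.2, 221. ]), array([560.6, 181.3]), array([543.4, 144.1])]
scene [array([553.8, 221.7]), array([564.6, 182.1]), array([547.4, 144.9])]
[500.6 185.9] -4.3201071916222284 0.03298278892754684
[504.9 187.1] -4.7493441002893455 0.024597637925843484
[502.7 186.5] -4.534443353461515 0.017886535128172603
[ 618.9 -100.9   45. ]
[ 667.  -291.4   45. ]
[ 481.7 -344.8   45. ]
sc [ 480.4 -333.2   45. ]
sc [ 446.4 -143.2   45. ]
sc [ 629.2 -105.4   45. ]
```

The crops show the red head over the bridge's brass bush (blue carrier, confirmed) and the key's orange pointer near the red OFF mark. My estimates are pin xy ≈ (547,-220), key axis ≈ (502,187) and box heading ≈ -4.5°. Now I'll move towards the pin.

Call:
apply_moves:
  targets:
    - [0.3,0,-1,0,-0.88,0]
    - [0.3,0,-1,0,-0.88,0]
    - [0.4,0,-1,0,-0.88,0]
    - [0.6,0,-1,0,0,0]
    - [0.7,0,-1,0,0,0]
    - [0.8,0,-1,0,0,0]
    - [0.8,0,-1,0,0,0]
    - [0.8,0,-1,0,0,0]
    - [0.8,0,-1,0,0,0]
    - [0.8,0,-1,0,0,0]
    - [0.8,0,-1,0,0,0]
    - [0.6,0,-1,0,0,0]
  jaw: -1

```text
clock: 1.6
eef_pos: [512.9, 119.7, 231.1]
tool_rot: [-1.571, -0.0, -0.001]
force: [0.3, 0.3, 0.2]
width: 0.2
```

Run:
```python
from h import *;import cv2
np.set_printoptions(precision=3,suppress=True)
print(read_state()["eef_pos"],calibration("wrist"))
cv2.imwrite("pics/w1.png",get_image("wrist")[...,::-1])
```

```text
[512.942 119.651 231.074] {'fx': 427.76353345558493, 'fy': 427.76353345558493, 'cx': 325.0651360544053, 'cy': 243.17636775764336, 'world_from_camera': array([[  0.002,   0.949,   0.315, 431.782],
       [  1.   ,  -0.002,  -0.   , 119.856],
       [  0.   ,   0.315,  -0.949, 372.568],
       [  0.   ,   0.   ,   0.   ,   1.   ]])}
```

Call:
apply_moves:
  targets:
    - [0.2,0,-1,0,0,0]
    - [0.2,0,-1,0,0,0]
    - [0.2,0,-1,0,0,0]
    - [0.2,0,-1,0,0,0]
    - [0,0,-1,0,0,0]
    - [0,0,-1,0,0,0]
    - [0,0,-1,0,0,0]
    - [0,0,-1,0,0,0]
    - [0,0,-0.45,0,0,0]
    - [0,0,0,0,0,0]

```text
clock: 2.9
eef_pos: [543.4, -217.2, 230.9]
tool_rot: [-1.57, 0.001, -0.002]
force: [-0.2, 0.8, 0.0]
width: 0.0
```

Run:
```python
from h import *;import cv2,json
np.set_printoptions(precision=2,suppress=True)
print(read_state()["eef_pos"])
c=calibration("wrist");print(c)
cv2.imwrite("pics/w2.png",get_image("wrist")[...,::-1])
```

```text
[ 543.44 -217.2   230.91]
{'fx': 427.76353345558493, 'fy': 427.76353345558493, 'cx': 325.0651360544053, 'cy': 243.17636775764336, 'world_from_camera': array([[   0.  ,    0.95,    0.31,  462.4 ],
       [   1.  ,   -0.  ,   -0.  , -216.94],
       [   0.  ,    0.31,   -0.95,  372.52],
       [   0.  ,    0.  ,    0.  ,    1.  ]])}
```

View pics/w2.png

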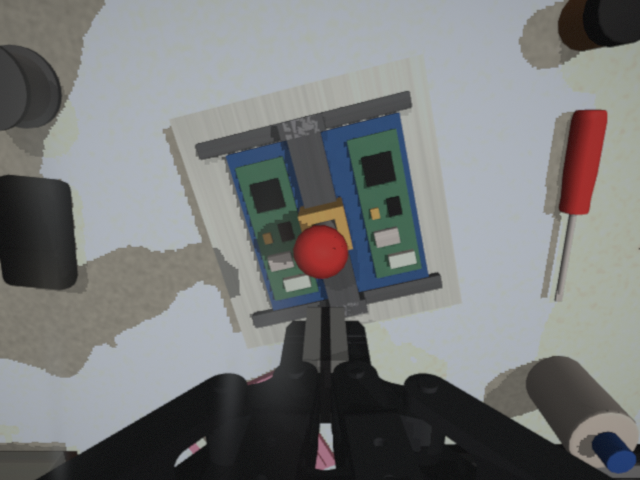

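The wrist view shows the red head at (321,251), radius about 27 px, with the fingertips at about (325,330). Next I'll fit the head's outline.

Run:
```python
from h import *;import cv2
np.set_printoptions(precision=1,suppress=True)
def blob(f,box):
    im=cv2.imread(f).astype(int);x,y,w,h=box
    m=np.zeros(im.shape[:2],'uint8');r=im[y:y+h,x:x+w]
    m[y:y+h,x:x+w]=(r[...,2]>70)&(r[...,1]<.5*r[...,2])&(r[...,0]<.5*r[...,2])
    c=max(cv2.findContours(m,0,1)[0],key=cv2.contourArea);return cv2.minEnclosingCircle(c),cv2.contourArea(c)
B={}
for n,f,b in(("wrist","pics/w2.png",(280,200,90,90)),("top","pics/top0.png",(385,245,40,35)),("scene","pics/scene0.png",(230,280,30,30))):
    B[n]=blob(f,b);print(n,B[n])
o=[(n,*B[n][0][0]) for n in B];print(tri(*o));print(tri(*o[1:]),[tri(o[0],k) for k in o[1:]])
for z in(115,125,135):print(z,plane(*o[0],z))
```

```text
wrist (((320.7786865234375, 251.58197021484375), 27.04640007019043), 2137.5)
top (((402.8432922363281, 260.9328308105469), 5.266074180603027), 76.0)
scene (((243.6666717529297, 292.3333435058594), 6.871945381164551), 123.5)
(array([ 548.8, -219.3,  125.7]), [np.float64(1.9183551257941853), np.float64(1.3833233951574966), np.float64(1.057991249948223)])
(array([ 547.9, -220. ,  123.5]), [np.float64(0.3142414370793156), np.float64(0.31424143707918323)]) [(array([ 546.9, -218. ,  135.2]), [np.float64(0.3561829820681031), np.float64(0.35618298206803073)]), (array([ 549.6, -219.1,  125.6]), [np.float64(1.366992570147106), np.float64(1.3669925701470462)])]
115 [ 553.8 -217.9  115. ]
125 [ 550.3 -217.8  125. ]
135 [ 546.8 -217.7  135. ]
```

Call:
apply_moves:
  targets:
    - [0.14,0.5,-0.05,0,0,0]
    - [0,0.7,0,0,0,0]
    - [0,0.6,0,0,0,0]
    - [0,0.2,0,0,0,0]
    - [0,0,0,0,0,0]
    - [0,0.1,0,0,0,0]
    - [0,0.1,0,0,0,0]
    - [0,0,0,0,0,0]

```text
clock: 3.95
eef_pos: [549.3, -218.8, 143.3]
tool_rot: [-1.571, -0.0, -0.0]
force: [-0.1, -0.8, 0.5]
width: 0.2
```

Run:
```python
from h import *;import cv2
im=np.hstack([get_image("wrist")[180:480,120:520,::-1],cv2.resize(get_image("scene")[262:352,190:310,::-1],(400,300),interpolation=2)])
cv2.imwrite("pics/w3.png",im);print(read_state()["force"],read_state()["eef_pos"])
```

```text
[1.12828001 0.07236415 1.1582174 ] [ 549.50515654 -218.83943641  143.51501013]
```

View pics/w3.png

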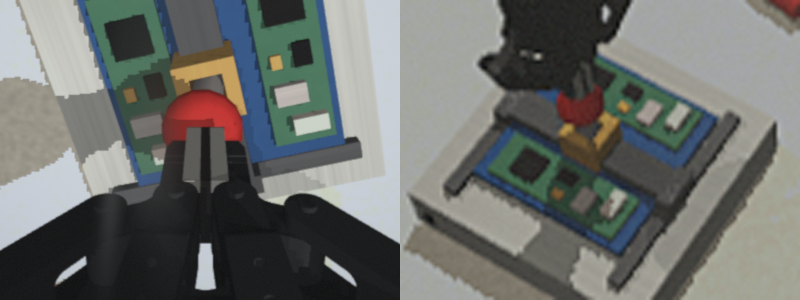

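The fingertips sit centred on the red dome (crop centre (203,130)). Pressing down gradually.

Call:
apply_moves:
  targets:
    - [0,0.1,0,0,0,0]
    - [0,0.1,0,0,0,0]
    - [0,0.1,0,0,0,0]
    - [0,0,0,0,0,0]

```text
clock: 4.55
eef_pos: [552.7, -218.8, 134.2]
tool_rot: [-1.572, -0.007, 0.0]
force: [0.0, 2.0, 15.6]
width: 0.4
```

Call:
apply_moves:
  targets:
    - [0,0.1,0,0,0,0]
    - [0,0.1,0,0,0,0]
    - [0,0,0,0,0,0]

```text
clock: 4.92
eef_pos: [551.2, -218.1, 125.1]
tool_rot: [-1.571, -0.004, 0.0]
force: [0.7, 1.7, 9.9]
width: 0.0
```

Call:
apply_moves:
  targets:
    - [0,0.1,0,0,0,0]
    - [0,0.1,0,0,0,0]
    - [0,0,0,0,0,0]

```text
clock: 5.3
eef_pos: [550.0, -217.0, 115.9]
tool_rot: [-1.569, -0.001, 0.001]
force: [-1.2, 3.5, 5.4]
width: -0.1
```

Call:
apply_moves:
  targets:
    - [0,0.07,0,0,0,0]
    - [0,0.07,0,0,0,0]
    - [0,0,0,0,0,0]

```text
clock: 5.68
eef_pos: [550.3, -216.9, 112.7]
tool_rot: [-1.569, -0.002, 0.001]
force: [-5.0, 5.6, 24.6]
width: 0.2
```

Force rose at z≈113, which is the home height. I'll lift and check.

Call:
apply_moves:
  targets:
    - [0,0.05,0,0,0,0]
    - [0,0,0,0,0,0]
    - [0,-0.3,0,0,0,0]
    - [0,-0.5,0,0,0,0]
    - [0,-1,0,0,0,0]
    - [0,-1,0,0,0,0]
    - [0,0,0,0,0,0]
    - [0,0,0,0,0,0]

```text
clock: 6.68
eef_pos: [548.9, -218.7, 219.1]
tool_rot: [-1.57, 0.001, -0.0]
force: [0.6, 0.1, -0.5]
width: 0.2
```

Run:
```python
from h import *;import cv2
w=get_image("wrist")[...,::-1];s=get_image("scene")[...,::-1];cv2.imwrite("pics/w4f.png",w)
im=np.hstack([w[60:360,120:520],cv2.resize(s[262:352,190:310],(400,300),interpolation=2)])
cv2.imwrite("pics/w4.png",im);print(read_state()["force"],read_state()["eef_pos"])
```

```text
[ 0.30320294  0.65836459 -0.14970953] [ 548.51063149 -218.45114179  218.26947756]
```

View pics/w4.png

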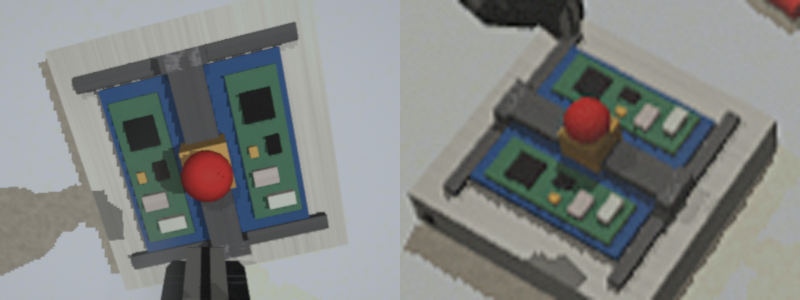

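View pics/w1.png

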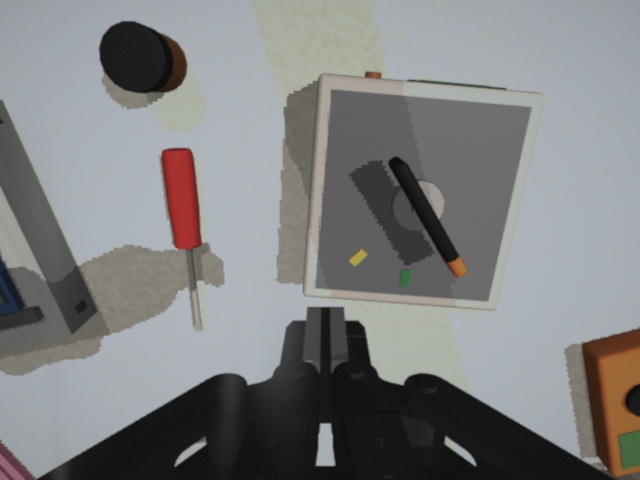

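The pin is home: the head sits on the bush and the gap is gone. In w1 the bow's top runs from (397,159) to the orange end (462,270), with the green mark at (405,277) and the yellow at (358,258). Working out the axis from that view.

Run:
```python
import numpy as np
R=np.array([[.002,.949,.315],[1,-.002,0],[0,.315,-.949]]);p=np.array([431.8,119.9,372.6])
def pl(u,v,z):
    d=R@np.array([(u-325.07)/427.76,(v-243.18)/427.76,1]);return p+d*(z-p[2])/d[2]
a,b=pl(462,268,113),pl(396,160,113);print(a,b,(a+b)/2,np.linalg.norm(a-b),np.degrees(np.arctan2(*(a-b)[1::-1])))
print("green",pl(405,277,60),"yellow",pl(358,258,60))
for h in(-4.5,):
    for k,m in((0,pl(405,277,60)),(-.7,pl(358,258,60))):
        t=np.radians(h)+k;print(m[:2]-60*np.array([np.cos(t),np.sin(t)]))
```

```text
[535.19794846 209.15351977 113.        ] [465.40951401 162.60921776 113.        ] [500.30373123 185.88136876 113.        ] 83.88562232182765 33.70068299640031
green [563.86481521 183.0559472   60.        ] yellow [547.77543063 145.52987588  60.        ]
[504.04977518 187.76349295]
[505.05904882 187.66431221]
```

Call:
apply_moves:
  targets:
    - [0,0,1,0,0,0]
    - [-0.2,0,1,0,0,0]
    - [-0.2,0,1,0,0,0]
    - [-0.2,0,1,0,0,0]
    - [-0.2,0,1,0,0,0]
    - [-0.2,0,1,0,0,0]
    - [-0.16,0,1,0,0,0]
    - [0,0,1,0,0,0]
    - [0,0,1,0,0,0]
    - [0,0,1,0,0,0]
    - [0,0,0.12,0,0,0]

```text
clock: 8.15
eef_pos: [501.9, 189.7, 218.5]
tool_rot: [-1.57, 0.002, 0.005]
force: [0.6, -0.4, -0.5]
width: 0.1
```

Call:
apply_moves:
  targets:
    - [0,0.2,0,0,-0.84,0]
    - [0,0.2,0,0,-0.84,0]
    - [0,0.2,0,0,-0.84,0]
    - [0,0.1,0,0,-0.84,0]
    - [0,0.1,0,0,-0.84,0]
    - [0,0,0,0,0,0]
    - [0,0,0,0,0,0]
  jaw: 1

```text
clock: 9.02
eef_pos: [503.0, 185.3, 187.4]
tool_rot: [-1.571, 0.001, 0.583]
force: [-0.3, -0.1, 0.6]
width: 85.2
```

Run:
```python
from h import *;import cv2
np.set_printoptions(precision=3,suppress=True)
s=read_state();print(s["eef_pos"],s["tool_rot"],s["width"],s["qpos"]);c=calibration("wrist");print(c["world_from_camera"])
cv2.imwrite("pics/w5.png",get_image("wrist")[...,::-1])
M=np.array(c["world_from_camera"])
for P in((502,186.5,113),(502,186.5,79),s["eef_pos"]):
    q=M[:3,:3].T@(np.array(P)-M[:3,3]);print(P,q[:2]/q[2]*c["fx"]+[c["cx"],c["cy"]])
```

```text
[503.012 185.34  187.383] [-1.571  0.001  0.583] 85.16077304177948 [-0.289  0.527 -0.171  1.88   0.127  0.746  1.623]
[[ -0.55    0.793   0.263 435.387]
 [  0.835   0.522   0.173 140.87 ]
 [  0.      0.315  -0.949 328.971]
 [  0.      0.      0.      1.   ]]
(502, 186.5, 113) [327.745 259.305]
(502, 186.5, 79) [327.413 239.904]
[503.012 185.34  187.383] [324.86  329.564]
```

View pics/w5.png

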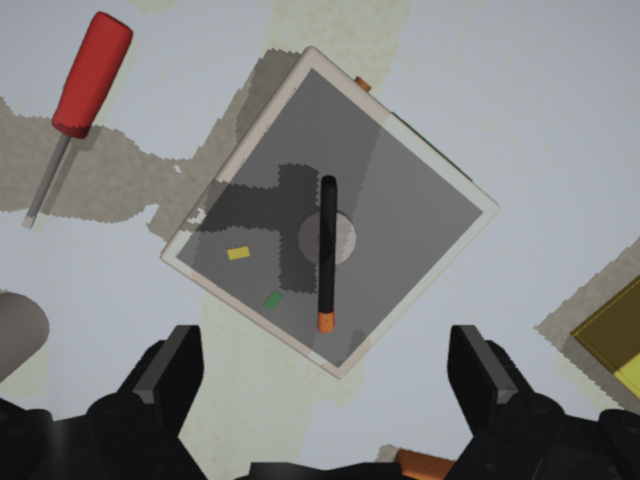

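The bar is centred at u≈327 and lined up with the jaws to within about 2°. The barrel disc at (327,238) matches the predicted axis. Descending and pinching.

Call:
apply_moves:
  targets:
    - [0,0.6,0.04,0,0.2,0]
    - [0,0.6,0,0,0,0]
    - [0,0.6,0,0,0,0]
    - [0,0.5,0,0,0,0]
    - [0,0.2,0,0,0,0]
    - [0,0,0,0,0,0]

```text
clock: 9.82
eef_pos: [502.1, 187.3, 87.6]
tool_rot: [-1.571, 0.001, 0.558]
force: [0.3, -0.0, 0.8]
width: 85.5
```

Call:
apply_moves:
  targets:
    - [0,0,0,0,0,0]
    - [0,0,0,0,0,0]
    - [0,0,0,0,0,0]
    - [0,0,0,0,0,0]
    - [0,0,0,0,0,0]
    - [0,0,0,0,0,0]
  jaw: -1

```text
clock: 10.58
eef_pos: [502.8, 186.6, 88.1]
tool_rot: [-1.572, -0.001, 0.558]
force: [0.7, -2.9, 4.3]
width: 8.1
```

Call:
apply_moves:
  targets:
    - [0,0,0,0,0.5,0]
    - [0,0,0,0,0.8,0]
    - [0,0,0,0,0.8,0]
    - [0,0,0,0,0.8,0]
    - [0,0,0,0,0.8,0]
    - [0,0,0,0,0.8,0]
    - [0,0,0,0,0,0]

```text
clock: 11.45
eef_pos: [502.6, 187.7, 88.1]
tool_rot: [-1.57, -0.001, -0.07]
force: [0.6, -1.4, 5.6]
width: 8.0
```

Call:
apply_moves:
  targets:
    - [0,0,0,0,0.8,0]
    - [0,0,0,0,0.8,0]
    - [0,0,0,0,0.8,0]
    - [0,0,0,0,0.8,0]
    - [0,0,0,0,0.8,0]
    - [0,0,0,0,0.5,0]

```text
clock: 12.2
eef_pos: [503.1, 188.7, 88.1]
tool_rot: [-1.568, -0.001, -0.698]
force: [0.9, 0.4, 4.9]
width: 7.7
```

Call:
apply_moves:
  targets:
    - [0,0,0,0,0.4,0]
    - [0,0,0,0,0,0]
    - [0,0,0,0,0,0]

```text
clock: 12.58
eef_pos: [503.2, 188.7, 88.1]
tool_rot: [-1.568, -0.0, -0.753]
force: [3.5, 2.7, 5.7]
width: 7.9
```

Run:
```python
from h import *;import cv2
s=read_state();print(s["clock"],s["tool_rot"],s["torque"],s["force"])
cv2.imwrite("pics/t6.png",cv2.resize(get_image("scene")[165:255,285:405,::-1],(800,600),interpolation=2))
```

```text
12.575 [-1.56805737e+00 -4.03751835e-04 -7.52511051e-01] [ 0.91487563 -0.61083282  0.19244948] [3.51426346 2.68508773 5.70008205]
```

View pics/t6.png

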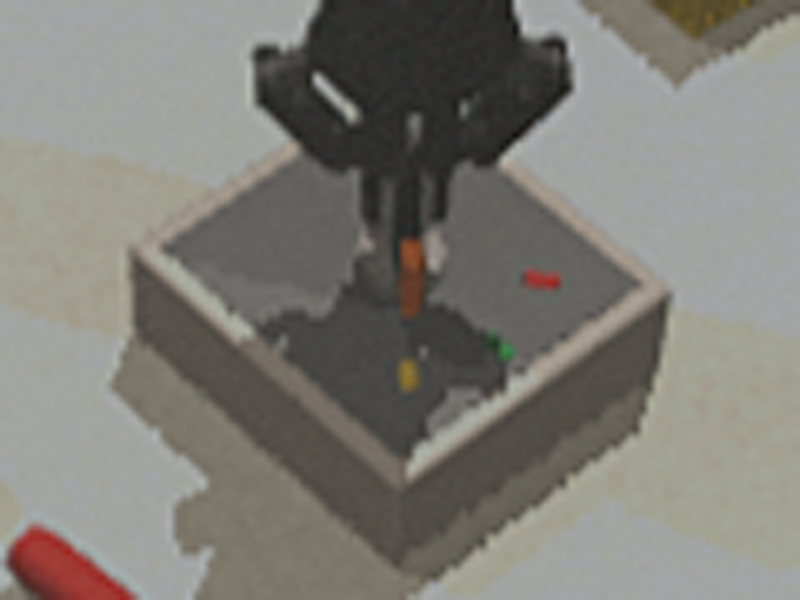

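The pointer is at the yellow mark and the reaction torque is 0.19 N m, so this is START. It has been held for about 0.5 s; releasing.

Call:
apply_moves:
  targets:
    - [0,0,0,0,0,0]
    - [0,0,0,0,0,0]
    - [0,0,0,0,0,0]
    - [0,0,0,0,0,0]
    - [0,0,0,0,0,0]
    - [0,0,0,0,0,0]
  jaw: 1

```text
clock: 13.38
eef_pos: [502.2, 187.2, 87.7]
tool_rot: [-1.571, -0.0, -0.754]
force: [-0.6, 0.1, -0.4]
width: 85.6
```

Call:
apply_moves:
  targets:
    - [0,-0.5,0,0,0,0]
    - [0,-1,0,0,0,0]
    - [0,-1,0,0,0,0]
    - [0,-1,0,0,0,0]
    - [0,0,0,0,0,0]
    - [0,0,0,0,0,0]

```text
clock: 14.12
eef_pos: [501.6, 187.3, 227.2]
tool_rot: [-1.572, 0.001, -0.754]
force: [-0.7, -0.4, -1.2]
width: 85.3
```

Run:
```python
from h import *;import cv2
s=read_state();print(s["clock"],s["eef_pos"],s["force"])
im=get_image("scene")[...,::-1]
f=lambda x,y:cv2.resize(im[y:y+90,x:x+120],(400,300),interpolation=2)
w=cv2.resize(get_image("wrist")[...,::-1],(400,300),interpolation=3)
t=cv2.resize(im,(400,300),interpolation=3)
cv2.imwrite("pics/f7.png",np.vstack([np.hstack([f(285,165),f(190,262)]),np.hstack([w,t])]))
```

```text
14.125 [501.59880464 187.32499631 227.18326118] [-0.65188119 -0.4091026  -1.1841228 ]
```

View pics/f7.png

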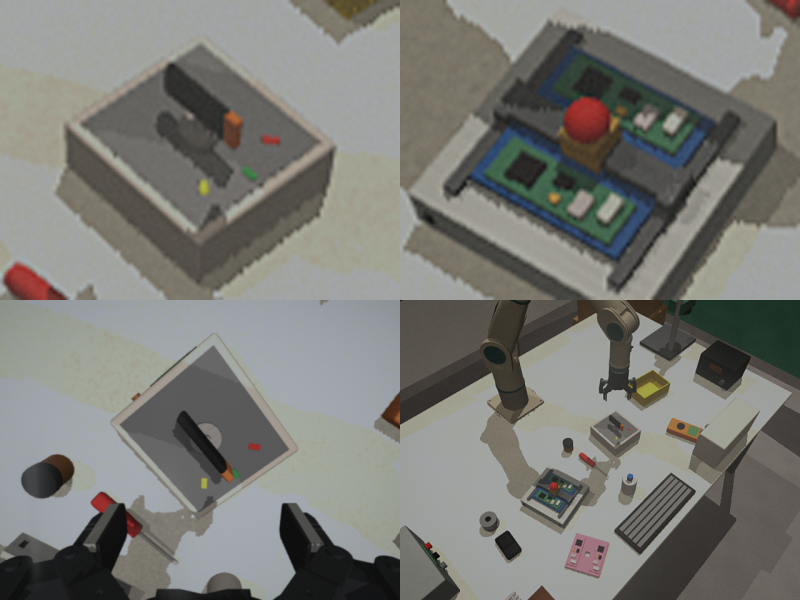

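The pin is still home, the bystanders are in place and the pointer is by the green mark. I'll check the bar's angle numerically.

Run:
```python
from h import *;import cv2
im=get_image("wrist").astype(int)
r=im[160:320,240:400]
o=(r[...,0]>90)&(r[...,1]<.65*r[...,0])&(r[...,2]<.4*r[...,0])&(r[...,1]>.3*r[...,0])
v,u=np.nonzero(o);print(len(u),u.min()+240,u.max()+240,v.min()+160,v.max()+160)
for e in((u.mean()+240,v.mean()+160),(1.6*225,1.6*(470-300))):
    q=plane("wrist",*e,105);d=q[:2]-[502,187];print(e,q,np.hypot(*d),np.degrees(np.arctan2(d[1],d[0])))
a=plane("wrist",228*1.6,166*1.6,113);b=plane("wrist",183*1.6,113*1.6,113);print(np.degrees(np.arctan2(*(a-b)[1::-1])),(a+b)/2)
cv2.imwrite("pics/w8.png",cv2.resize(im[150:330,220:420,::-1].astype('uint8'),(660,594),interpolation=2))
```

```text
300 354 399 231 290
(np.float64(365.81333333333333), np.float64(276.96)) [541.29496842 186.26171901 105.        ] 39.301903283077266 -1.0763568554315734
(360.0, 272.0) [535.9988049  185.81378162 105.        ] 34.019492189326506 -1.9982393171978448
-3.8558958935904624 [496.82538016 195.09231609 113.        ]
```

View pics/w8.png

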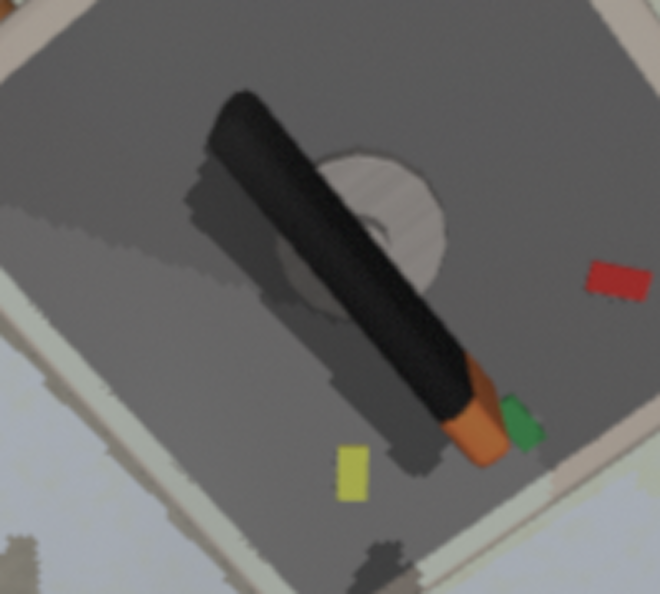

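```bash
python3 -c "
from h import *
a=plane('wrist',220+470/3.3,150+355/3.3,113);b=plane('wrist',220+258/3.3,150+98/3.3,113);print(np.degrees(np.arctan2(*(a-b)[1::-1])))
print(finish_job())"
```

```text
-4.52788632388426
the job is handed in; nothing more can be done
None
```

I pushed the pin home, then turned the key to START and let it spring back to RUN, and handed the job in at about 14 s of the 53 s allowed.

- **Pin:** I pressed it down with closed fingers. It stopped at 112.7 mm, where home is about 113 mm, with the force rising to about 25 N. That is above the 3–15 N you gave for wedging. I then pressed about 2 mm further without reading the force. The later pictures show the head down on the bush and the carrier shifted towards line; I did not measure the carrier's remaining offset.
- **Key:** I pinched the bow from above and turned it clockwise to about 0.67 rad past RUN, where it pushed back with 0.19 N m. I held it there for about half a second, then opened the fingers.
- **Last checks:** The bar stands at about -4.5°, and I had estimated the RUN direction at -4.5°. A rougher measurement gave -3.9°, and two readings off the orange tip gave -1° to -2°. The gripper is clear at about 227 mm, and in the final picture I saw none of the other things on the bench moved.

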